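# Pack the press weights under, the sanding blocks over

### The job

Pack the handled blocks away in the red two-layer lacquer box. They all look alike, so heft each one: the heavy lead-cored weights go in the bottom, flat on its floor, one to a compartment; once all of those are in, lay the wooden divider down flat on its ledges inside the box, then stand the light wooden blocks upright on the divider, one to a compartment. Leave the dish and the glue bottle where they are.

Things in the scene. Friction and masses are not known exactly. Their poses are not given: they have to be found in the camera images.
- chest: fixed red lacquer box, open on top, outside 138 (x) x 180 (y) x 76 mm high, walls 6, floor top 5 mm above the origin (centre of underside, z up). 6 mm ribs along x and y through the centre, tops at z 21, part the bottom into 4 compartments 60 x 81 mm, centres x +-33, y +-43.5. Corner posts 10 x 10 mm, tops at z 52, are ledges for the divider. Ridges along the box's x leave room for fingers
- divider: loose 180 g wooden divider tray: board 122 (x) x 164 (y) x 6 mm, 2 mm play all round in the box, either way round. Ribs through the centre, tops at z 20: along x 12 mm thick, along y 6, making 4 compartments 58 x 76, centres x +-32, y +-44. Central handle 40 long (x), 12 thick (y), top at z 46. Origin: centre of underside, z up. Starts flat on the table, handle up
- block_a: brown lacquer block: base 44 x 44 x 22 mm, on it a ridge to grip, 36 mm long (block x), 14 thick (y), 22 high, a pale shell line on its top; 44 high in all. Origin: centre of underside, z up. 4 or 5 of the 6 blocks are present, all looking alike: some are lead-cored weights of 350 to 510 g, the rest wooden sanding blocks of 60 to 115 g, at least one of each; only lifting tells which
- block_b: brown lacquer block: base 44 x 44 x 22 mm, on it a ridge to grip, 36 mm long (block x), 14 thick (y), 22 high, a pale shell line on its top; 44 high in all. Origin: centre of underside, z up. 4 or 5 of the 6 blocks are present, all looking alike: some are lead-cored weights of 350 to 510 g, the rest wooden sanding blocks of 60 to 115 g, at least one of each; only lifting tells which
- block_c: brown lacquer block: base 44 x 44 x 22 mm, on it a ridge to grip, 36 mm long (block x), 14 thick (y), 22 high, a pale shell line on its top; 44 high in all. Origin: centre of underside, z up. 4 or 5 of the 6 blocks are present, all looking alike: some are lead-cored weights of 350 to 510 g, the rest wooden sanding blocks of 60 to 115 g, at least one of each; only lifting tells which
- block_d: brown lacquer block: base 44 x 44 x 22 mm, on it a ridge to grip, 36 mm long (block x), 14 thick (y), 22 high, a pale shell line on its top; 44 high in all. Origin: centre of underside, z up. 4 or 5 of the 6 blocks are present, all looking alike: some are lead-cored weights of 350 to 510 g, the rest wooden sanding blocks of 60 to 115 g, at least one of each; only lifting tells which
- block_e: brown lacquer block: base 44 x 44 x 22 mm, on it a ridge to grip, 36 mm long (block x), 14 thick (y), 22 high, a pale shell line on its top; 44 high in all. Origin: centre of underside, z up. 4 or 5 of the 6 blocks are present, all looking alike: some are lead-cored weights of 350 to 510 g, the rest wooden sanding blocks of 60 to 115 g, at least one of each; only lifting tells which
- block_f: brown lacquer block: base 44 x 44 x 22 mm, on it a ridge to grip, 36 mm long (block x), 14 thick (y), 22 high, a pale shell line on its top; 44 high in all. Origin: centre of underside, z up. 4 or 5 of the 6 blocks are present, all looking alike: some are lead-cored weights of 350 to 510 g, the rest wooden sanding blocks of 60 to 115 g, at least one of each; only lifting tells which
- dish: bystander: white ceramic bowl, 72 mm across, 35 mm high; origin centre of the underside; leave alone
- glue: bystander: small white bottle, 32 mm across, 75 mm high; origin centre of the underside; leave alone

How it is judged:
By the outcome, as a careful person would: the job done as asked, in the order asked, and still so for the second after the job is handed in, with the robot touching nothing.
Of block_a, block_b, block_c, block_d, block_e, block_f only 4 to 5 are there at a start; the rules pass over those that are not, and their reading is None.
At some moment in a run one of block_a, block_b, block_c, block_d, block_e, block_f, divider may be knocked a few centimetres aside while the robot is not near it.
It also fails if it takes over 210 s, if anything falls off the work surface, if the arm or the gripper's body presses on something with over 40 N, if the wrist force passes 120 N, or if a joint passes its speed limit or range.

### The arm

A 7-joint arm with a two-finger parallel gripper is mounted at the origin on the work surface. World frame = base frame: x ahead of the robot, y to its left, z up, the work surface at z = 0. Lengths are in m, angles in rad, forces in N, time in s.
With the tool pointing down it reaches from about 0.425 to 0.925 m from the base axis. Payload 6.8 kg.
Tool frame: the origin (TCP) lies on the mounting face of the last link; the fingertips stand 173 mm ahead of it and the grasp point (between the pads) lies 155 mm ahead of it; z points along the fingers, y is the line along which they close (so a half turn about z gives the same grasp; the last joint's range is limited). The gripper opens to 85 mm and grips with 20 to 120 N. Pads are 22 mm wide; open, the fingers measure 114 mm over their backs; the gripper's body (76 mm by 85 mm) begins 54 mm behind the grasp point. The pads swing forward as they close: fully open they stand 13 mm farther back than shut.
Start: joints at [1.036, 0.477, 0.022, 1.555, -0.011, 1.109, -0.083], TCP at [0.279, -0.614, 0.405] pointing down, gripper open.
Joint ranges: [-2.96, 2.96], [-0.34, 2.1], [-1.41, 1.46], [0.24, 2.44], [-1.37, 4.51], [0.17, 1.92], [-2.96, 2.96]. Speed limits (rad/s): [2.39, 2.39, 3.14, 3.14, 3.14, 3.14, 3.14].

### API

Orientations are given as a unit quaternion [w, x, y, z].
In Python, from station import bot gives the robot as it stands. The module is installed in compiled form; this text tells all that it offers.
- The arm moves only by the shell command python3 -m pendant 'ROWS' [FORCE]. ROWS is JSON, a list of rows, each a list of 5 numbers: the finger opening in m, from 0 to 0.0854, then the shift along the tool's x, y, z in m, then the turn about the tool's z in degrees. In form: [[jaw, x, y, z, yaw], ...]. A call has 1 to 12 rows; each row shifts and turns the commanded pose from where the row before left it, along the tool's axes as they then stand; what a row does not reach is not made up. A row lasts 1/12 s, in which the tool goes at most 41.7 mm and 7.16 degrees, less where a joint would pass 70% of its speed; a pose out of reach is approached as far as the arm can. A call with a gripper value outside its range is refused whole. The fingers move at their own pace and stop on an object; FORCE is the grip in N (left out, the last holds). Time passes only in rows, so rows that do not move let the fingers close. It gives the time, the measured TCP pose, the force, the opening and the grip force at its end, in the units of the state.
- bot.get_obs(): the state, without advancing time (a new reading comes with each control period).
- bot.read_camera(name): name is "side" or "top" or "wrist"; returns (picture, depth): 480x640x3 uint8, blue, green, red; 480x640 float32, m along the optical axis (not along the pixel's ray), 0 where there is no reading.
- bot.camera_model(name): a dict with "intrinsics" (3x3 intrinsics, pixels), "R" (3x3) and "t" (3): a world point X has camera coordinates R X + t. Camera axes: x right, y down, z forward; pixel columns grow to the right and rows downward; lengths in m; the calibration is good to about 2 mm. A picture is of the moment at which its call begins: read the wrist's pose just before it. camera_model takes no time and is no camera call; for the wrist camera it gives the pose at the moment of the call.
- bot.hand_in(): hands the job in; it is judged then, once.
Trained networks look in the newest picture that a camera, given by its name, has taken for a name from the list of things; names that differ only in an ending like _2 or _b are one class to them, and where a whole thing is asked for, a point or a joint stands for the part that bears it (a point fixed in the world has none). Each returns a list of dicts, best first, with "score" (0 to 1); they miss things now and then, are a little off and sometimes report something else, mostly with a low value. They report only what shows in the picture. A call takes as long as a camera call.
- bot.boxes_of(name, camera): "at" ([column, row] in pixels, amid what is visible of it).
- bot.trace(name, camera): "mask" (480x640 bool, what is visible of it) and "at" ([column, row] in pixels, amid what is visible of it).
- bot.pinpoint(name, camera): "at" ([column, row] in pixels: a listed point, or the origin of a listed thing).
The state is a dict: "t": time; "q": joint angles; "joint_vel": joint speeds; "joint_torque": joint torques, N m; "eef_pos": TCP position; "tool_rot": TCP orientation; "contact_force": force on the tool from outside, world axes, zero at the start; "torque": the same for the moment, N m; "gripper_width": opening from 0.0 (shut) to 1.0 (fully open); "grasp_force": force on a finger pad.
Only numpy, scipy, OpenCV 4.12 (cv2) and the standard library are available. Lean on these libraries where they do the work, as an engineer would, in place of code of your own. Each camera call takes 0.05 s, during which the arm holds its last target. There are 200 camera calls.

## Working session

There is one attempt and no reset: what is moved stays moved. The work goes in short steps, Python scripts to look and compute and a shell command to move; the robot and the scene stay as the last step left them, time stands still between calls to the robot, and variables do not carry over. Pictures are saved under pics/ and viewed, at most 14 in all, crops included, and the job is handed in when it is done.

```bash
mkdir -p pics
cat > h.py <<'E'
from station import bot
import numpy as np, cv2
def ray(name,px,m=None):
    m=m or bot.camera_model(name);K=np.array(m["intrinsics"]);R=np.array(m["R"]);t=np.array(m["t"])
    d=R.T@np.linalg.inv(K)@np.array([px[0],px[1],1.]);return -R.T@t,d
def cloud(name,depth,m):
    K=np.array(m["intrinsics"]);R=np.array(m["R"]);t=np.array(m["t"])
    v,u=np.mgrid[:480,:640];P=np.stack([(u-K[0,2])/K[0,0]*depth,(v-K[1,2])/K[1,1]*depth,depth],-1)
    return (P-t)@R
E
python3 - <<'E'
from h import *
s=bot.get_obs();print(s)
for c in("top","side"):
    p,d=bot.read_camera(c);cv2.imwrite(f"pics/{c}0.png",p);np.savez(f"{c}0.npz",p=p,d=d,**bot.camera_model(c))
    print(c,bot.camera_model(c),(d>0).mean())
E
```

```text
{'t': 0.0, 'q': array([ 1.03587661,  0.4778063 ,  0.02235679,  1.5564726 , -0.01146729,
        1.10925849, -0.08312036]), 'joint_vel': array([-0.0002799 , -0.0001788 , -0.00093018,  0.00158552,  0.00156182,
        0.00105953, -0.00050493]), 'joint_torque': array([-3.61119428e-04, -5.96455228e+01,  1.60731878e+00, -2.81200022e+01,
        1.23968444e-02,  9.41581005e-03,  5.63356218e-05]), 'eef_pos': array([ 0.27931593, -0.6141944 ,  0.40371267]), 'tool_rot': array([-8.65352080e-04,  9.77313959e-01,  2.11793769e-01, -2.75681618e-04]), 'contact_force': array([-0.21447201,  0.33768425,  0.38515872]), 'torque': array([-0.01237497,  0.04459213,  0.05477686]), 'grasp_force': 0.0, 'gripper_width': 1.0024623606745324}
top {'intrinsics': array([[471.52996445,   0.        , 321.12721713],
       [  0.        , 471.52996445, 242.4179434 ],
       [  0.        ,   0.        ,   1.        ]]), 'R': array([[ 0.01807338, -0.99942494, -0.02869055],
       [-0.98942628, -0.01374774, -0.14438366],
       [ 0.1439062 ,  0.03099669, -0.98910576]]), 't': array([-0.00779728,  0.55094139,  0.92199426])} 0.9959798177083333
side {'intrinsics': array([[504.52305505,   0.        , 316.2599403 ],
       [  0.        , 504.52305505, 239.95973733],
       [  0.        ,   0.        ,   1.        ]]), 'R': array([[ 0.7182686 , -0.69552342, -0.01836794],
       [-0.41311357, -0.40508363, -0.81562518],
       [ 0.55984586,  0.593426  , -0.57828902]]), 't': array([-0.41712058,  0.25893268,  0.60646688])} 0.9958040364583334
```

View pics/top0.png

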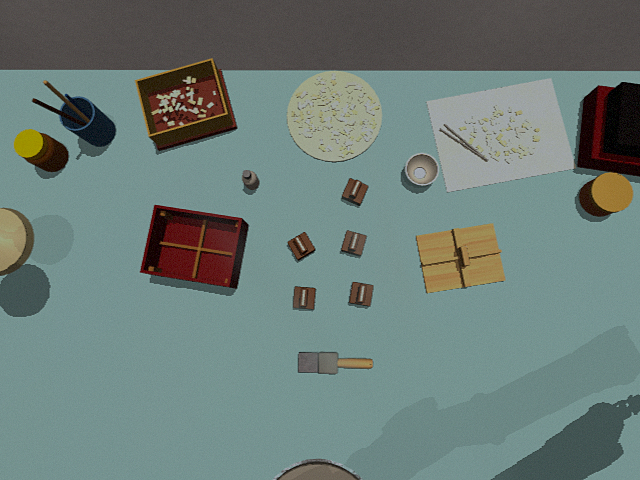

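View pics/side0.png

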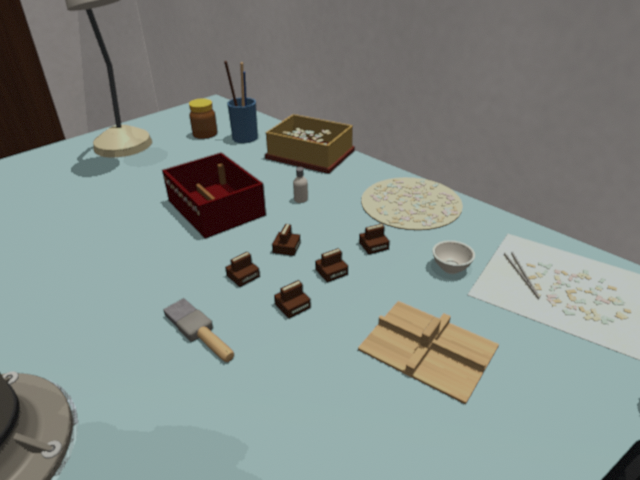

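The top view shows five blocks at about (302,246), (354,192), (353,243), (304,298) and (361,294). The chest is at (197,247), the divider at (461,258), the bottle at (250,180) and the dish at (421,170).

```bash
cat >> h.py <<'E'
def rect(P): # x,y points -> centre, sizes, angle of long side (deg)
    (c,s,a)=cv2.minAreaRect((P[:,:2]*1000).astype(np.float32))
    if s[0]<s[1]: s=(s[1],s[0]);a+=90
    return np.round(c,1),np.round(s,1),round((a+90)%180-90,1)
E
python3 - <<'E'
from h import *
for cam in("top","side"):
    z=np.load(cam+"0.npz");m=dict(intrinsics=z["intrinsics"],R=z["R"],t=z["t"])
    W=cloud(cam,z["d"],m);v=z["d"]>0
    T=np.median(W[...,2][v&(abs(W[...,1])<.3)&(W[...,0]>.35)&(W[...,0]<.6)]);print(cam,"table z",T)
    z2=np.load("top0.npz");m2=dict(intrinsics=z2["intrinsics"],R=z2["R"],t=z2["t"])
    for n,px,h in[("b1",(302,246),.04),("b2",(354,192),.04),("b3",(353,243),.04),("b4",(304,298),.04),("b5",(361,294),.04)]:
        o,d=ray("top",px,m2);c=o+d*((.04-o[2])/d[2])
        near=v&(np.hypot(W[...,0]-c[0],W[...,1]-c[1])<.04)
        r=near&(W[...,2]>.034)&(W[...,2]<.06)
        b=near&(W[...,2]>.012)
        print(n,"ridge",r.sum(),rect(W[r]),"top",np.percentile(W[r][:,2],[50,90]).round(4),"base",rect(W[b]))
    for n,px,lo,hi,rad in[("chest",(197,247),.068,.09,.13),("chestin",(197,247),.0,.03,.1),("div",(461,258),.003,.06,.12),("handle",(461,258),.035,.06,.12)]:
        o,d=ray("top",px,m2);c=o+d*((.03-o[2])/d[2])
        r=v&(np.hypot(W[...,0]-c[0],W[...,1]-c[1])<rad)&(W[...,2]>lo)&(W[...,2]<hi)
        print(n,r.sum(),rect(W[r]),np.percentile(W[r][:,2],[10,50,90]).round(4))
E
```

```text
top table z 0.001511093221786427
b1 ridge 123 (array([546.8,  42.9]), array([36.6, 13.8]), 30.9) top [0.0445 0.0469] base (array([546.9,  43.3]), array([45. , 44.4]), 30.5)
b2 ridge 124 (array([664.3, -67.7]), array([35.4, 14.1]), -22.5) top [0.0441 0.0466] base (array([664.8, -68.1]), array([44.8, 44.3]), -22.7)
b3 ridge 122 (array([554.5, -66.3]), array([36.1, 13.7]), -13.8) top [0.0448 0.0466] base (array([554.5, -66.5]), array([44.3, 43.9]), 74.9)
b4 ridge 127 (array([439.5,  34.4]), array([35.8, 14.1]), -2.4) top [0.0445 0.0464] base (array([439.3,  34.2]), array([44.4, 43.8]), 86.3)
b5 ridge 129 (array([449.2, -82.4]), array([35.7, 13.9]), -9.4) top [0.0445 0.0466] base (array([449.2, -82.5]), array([44.4, 44. ]), 81.3)
chest 1165 (array([537.6, 256.6]), array([182. , 138.2]), 82.0) [0.072  0.0762 0.0784]
chestin 5214 (array([538.2, 250.7]), array([199.2, 183.1]), -8.1) [0.0023 0.0068 0.0202]
div 5123 (array([ 523.7, -284.9]), array([236.8, 234.2]), 21.4) [0.004  0.0069 0.0198]
handle 148 (array([ 527.8, -287.9]), array([39.2, 12.6]), 10.1) [0.0396 0.0459 0.0486]
side table z 0
[... 370 characters left out ...]
[0.0428 0.0452] base (array([553.5, -66.1]), array([45.3, 44.6]), 73.3)
b4 ridge 198 (array([438.6,  35. ]), array([36.1, 15.6]), -5.3) top [0.043  0.0451] base (array([438.5,  35.3]), array([46.7, 44.2]), 86.0)
b5 ridge 236 (array([448.5, -82.1]), array([36.2, 16.2]), -7.6) top [0.0431 0.0452] base (array([449. , -82.1]), array([45.8, 45.5]), -8.9)
chest 1116 (array([537. , 258.2]), array([186.5, 141.2]), 82.6) [0.0693 0.0746 0.0768]
chestin 2025 (array([520.7, 256.7]), array([189. , 161.3]), 80.1) [0.0011 0.0111 0.0261]
div 7584 (array([ 522.4, -281. ]), array([221., 184.]), -53.9) [0.0052 0.0067 0.0202]
handle 256 (array([ 527.1, -287.3]), array([40.8, 12.6]), 10.4) [0.0383 0.0455 0.0472]
```

```bash
cat >> h.py <<'E'
def pose():
    s=bot.get_obs();w,x,y,z=s["tool_rot"]
    return s,np.array(s["eef_pos"]),np.degrees(np.arctan2(2*(x*y+w*z),1-2*(y*y+z*z)))
def plan(x,y,z,psi): # mm, deg: yaw first, then shifts along tool axes after the yaw
    s,p,a=pose();d=np.array([x,y,z])-p*1000;dy=(a-psi+90)%180-90;f=np.radians(a-dy)
    dx=d[0]*np.cos(f)+d[1]*np.sin(f);dt=d[0]*np.sin(f)-d[1]*np.cos(f)
    print(f"t={s['t']:.1f} at {np.round(p*1000,1)} psi {a:.1f} F {np.round(s['contact_force'],2)} w {s['gripper_width']:.3f} g {s['grasp_force']:.1f} q7 {s['q'][6]:.2f}\n yaw {dy:.1f} deg, then x {dx:.1f} y {dt:.1f} z {-d[2]:.1f} mm")
if __name__=="__main__":
    import sys;plan(*map(float,sys.argv[1:5]))
E
python3 h.py 439 34.5 300 -3.5; python3 h.py 439 34.5 198 -3.5
```

```text
t=0.1 at [ 279.4 -614.2  403.8] psi 24.5 F [ 0.5   0.   -0.04] w 1.002 g 0.0 q7 -0.08
 yaw 28.0 deg, then x 119.7 y -657.2 z 103.8 mm
t=0.1 at [ 279.4 -614.2  403.8] psi 24.5 F [ 0.5   0.   -0.04] w 1.002 g 0.0 q7 -0.08
 yaw 28.0 deg, then x 119.7 y -657.2 z 205.8 mm
```

```bash
python3 -m pendant '[[0.085,0,0,0,5.6],[0.085,0,0,0,5.6],[0.085,0,0,0,5.6],[0.085,0,0,0,5.6],[0.085,0,0,0,5.6],[0.085,0.03,0,0,0],[0.085,0.03,0,0,0],[0.085,0.03,0,0,0],[0.085,0.03,0,0,0],[0.085,0.03,0,0,0],[0.085,0.03,0,0,0],[0.085,0.02,-0.02,0,0]]' 60
python3 -m pendant '[[0.05,0,-0.03,0,0],[0.05,0,-0.03,0,0],[0.05,0,-0.03,0,0],[0.05,0,-0.03,0,0],[0.05,0,-0.03,0,0],[0.05,0,-0.03,0,0],[0.05,0,-0.03,0,0],[0.05,0,-0.03,0,0],[0.05,0,-0.03,0,0],[0.05,0,-0.03,0,0],[0.05,0,-0.03,0,0],[0.05,0,-0.03,0,0]]'
python3 -m pendant '[[0.05,0,-0.03,0.01,0],[0.05,0,-0.03,0.01,0],[0.05,0,-0.03,0.01,0],[0.05,0,-0.03,0.01,0],[0.05,-0.01,-0.03,0.01,0],[0.05,-0.01,-0.03,0.01,0],[0.05,-0.01,-0.03,0.01,0],[0.05,-0.01,-0.03,0.01,0],[0.05,-0.01,-0.02,0.01,0],[0.05,-0.01,-0.01,0.01,0],[0.05,0,0,0,0],[0.05,0,0,0,0]]'
python3 h.py 439 34.5 198 -3.5
```

```text
t: 1.1
eef_pos: [0.4817, -0.6086, 0.403]
tool_rot: [0.0, 0.999, -0.032, -0.0]
contact_force: [-0.3, 0.8, -0.4]
gripper_width: 0.996
grasp_force: 0.0
t: 2.1
eef_pos: [0.5022, -0.2461, 0.4044]
tool_rot: [-0.0, 1.0, -0.031, -0.0]
contact_force: [0.8, 0.2, 0.6]
gripper_width: 0.588
grasp_force: 0.0
t: 3.1
eef_pos: [0.459, 0.0258, 0.3044]
tool_rot: [0.0, 1.0, -0.03, -0.001]
contact_force: [0.3, -0.8, 0.1]
gripper_width: 0.586
grasp_force: 0.0
t=3.1 at [459.   25.8 304.4] psi -3.5 F [ 0.25 -0.78  0.14] w 0.586 g 0.0 q7 -1.88
 yaw 0.0 deg, then x -20.5 y -7.5 z 106.4 mm
```

Moves track well. One close wrist look before descending.

```bash
cat >> h.py <<'E'
def look(cam,pts,rad=.045,lo=.034,hi=.06):
    m=bot.camera_model(cam);p,d=bot.read_camera(cam);W=cloud(cam,d,m)
    for c in pts:
        r=(d>0)&(np.hypot(W[...,0]-c[0],W[...,1]-c[1])<rad)&(W[...,2]>lo)&(W[...,2]<hi)
        print(cam,c,r.sum(),rect(W[r]) if r.sum()>20 else None,np.percentile(W[r][:,2],[50,90]).round(4) if r.sum() else None)
    return p
E
python3 - <<'E'
from h import *
p=look("wrist",[(.439,.035)]);cv2.imwrite("pics/w1.png",p)
E
```

```text
wrist (0.439, 0.035) 1163 (array([441.5,  35.6]), array([35.4, 13.8]), -3.7) [0.0444 0.0453]
```

View pics/w1.png

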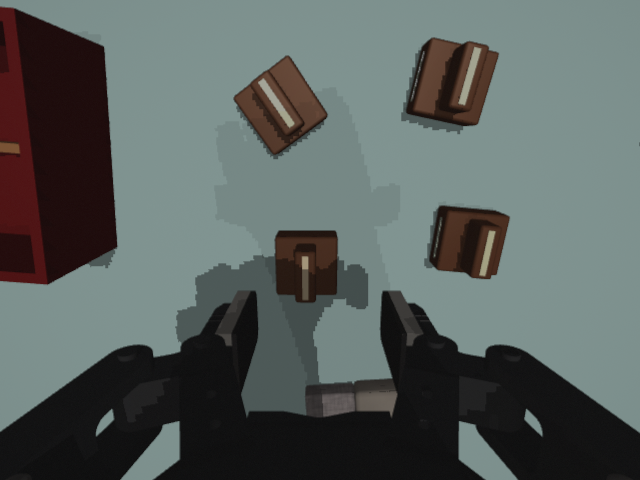

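The wrist view shows the block's ridge at (305,275) between the fingers, clear of the paint brush at the bottom and agreeing with the top view. I'll descend and grip.

```bash
python3 -m pendant '[[0.05,-0.019,-0.009,0,0],[0.05,0,0,0.02,0],[0.05,0,0,0.02,0],[0.05,0,0,0.02,0],[0.05,0,0,0.02,0],[0.05,0,0,0.02,0],[0.05,0,0,0.006,0],[0.05,0,0,0,0],[0,0,0,0,0],[0,0,0,0,0],[0,0,0,0,0],[0,0,0,0,0]]' 60
python3 h.py 441 35 198 -3.5
python3 -m pendant '[[0,0,0,0,0],[0,0,0,0,0],[0,0,0,-0.01,0],[0,0,0,-0.02,0],[0,0,0,-0.02,0],[0,0,0,0,0],[0,0,0,0,0],[0,0,0,0,0],[0,0,0,0,0],[0,0,0,0,0]]'
for i in 1 2 3; do python3 -m pendant '[[0,0,0,0,0]]'|grep contact; done
python3 h.py 441 35 198 -3.5
```

```text
t: 4.15
eef_pos: [0.4417, 0.0357, 0.2]
tool_rot: [-0.0, 1.0, -0.031, 0.001]
contact_force: [-0.8, -0.7, 5.9]
gripper_width: 0.148
grasp_force: 59.4
t=4.2 at [441.7  35.7 200. ] psi -3.6 F [-0.82 -0.69  5.9 ] w 0.148 g 59.4 q7 -1.97
 yaw -0.1 deg, then x -0.6 y 0.8 z 2.0 mm
t: 4.98
eef_pos: [0.4405, 0.0357, 0.2479]
tool_rot: [0.0, 1.0, -0.031, -0.001]
contact_force: [-0.5, 0.3, -4.9]
gripper_width: 0.147
grasp_force: 59.2
contact_force: [-0.4, -0.1, -4.2]
contact_force: [-0.2, -0.7, -3.6]
contact_force: [-0.4, -0.1, -4.1]
t=5.2 at [440.9  35.8 248.3] psi -3.5 F [-0.37 -0.08 -4.09] w 0.151 g 59.2 q7 -1.94
 yaw -0.0 deg, then x 0.2 y 0.8 z 50.3 mm
```

About 4.1 N, so it's heavy. I'll lift it higher and carry it to near compartment (-33,-43.5).

```bash
python3 -m pendant '[[0,0,0,-0.03,0],[0,0,0,-0.03,0],[0,0,0,-0.03,0],[0,0,0,0,4.3],[0,0,0,0,0]]'; python3 h.py 498.7 218.6 340 -7.8
```

```text
t: 5.65
eef_pos: [0.4415, 0.0359, 0.3403]
tool_rot: [-0.0, 0.998, -0.07, 0.002]
contact_force: [0.4, -0.2, -4.7]
gripper_width: 0.146
grasp_force: 59.9
t=5.7 at [441.5  35.9 340.3] psi -8.0 F [ 0.36 -0.16 -4.75] w 0.146 g 59.9 q7 -1.97
 yaw -0.2 deg, then x 31.8 y -188.8 z 0.3 mm
```

```bash
python3 -m pendant '[[0,0.005,-0.028,0,0],[0,0.005,-0.028,0,0],[0,0.005,-0.028,0,0],[0,0.005,-0.028,0,0],[0,0.005,-0.028,0,0],[0,0.005,-0.028,0,0],[0,0.002,-0.02,0,0],[0,0,0,0,0],[0,0,0,0,0],[0,0,0,0,0]]'
python3 - <<'E'
from h import *
plan(498.7,218.6,210,-7.8)
p=look("wrist",[(.537,.257)],.13,.068,.085);cv2.imwrite("pics/w2.png",p)
look("top",[(.537,.257)],.13,.068,.085)
E
```

```text
t: 6.48
eef_pos: [0.4978, 0.2168, 0.3373]
tool_rot: [0.001, 0.998, -0.068, -0.001]
contact_force: [0.0, -1.2, -4.2]
gripper_width: 0.149
grasp_force: 59.9
t=6.5 at [497.8 216.8 337.3] psi -7.8 F [ 0.05 -1.22 -4.18] w 0.149 g 59.9 q7 -2.32
 yaw -0.0 deg, then x 0.6 y -1.9 z 127.3 mm
wrist (0.537, 0.257) 12394 (array([538.8, 258.2]), array([181.1, 139. ]), 81.9) [0.0763 0.0773]
top (0.537, 0.257) 752 (array([537.3, 253.6]), array([175.8, 138.5]), 81.8) [0.0762 0.0783]
```

View pics/w2.png

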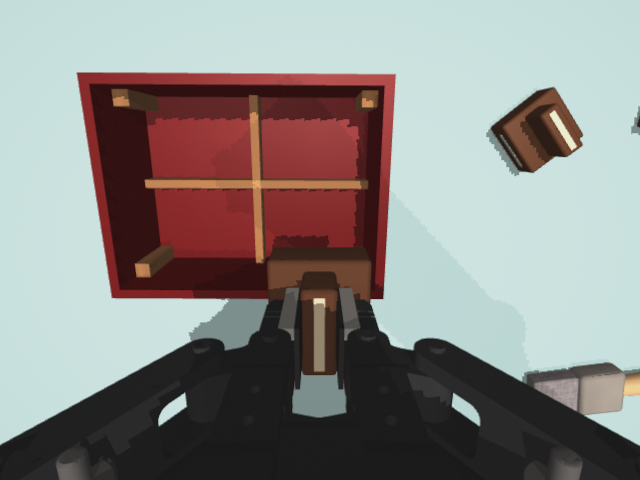

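The box is seen whole with the block over its lower-right compartment (image), posts at (120,98), (368,100) and (150,263). The rim fit gives centre (538.5,258) and x-axis at -8°. Lowering now.

```bash
python3 -m pendant '[[0,0.0015,-0.0025,0.02,0],[0,0,0,0.02,0],[0,0,0,0.02,0],[0,0,0,0.02,0],[0,0,0,0.02,0],[0,0,0,0.015,0],[0,0,0,0.007,0],[0,0,0,0,0],[0,0,0,0.005,0],[0,0,0,0,0]]'; python3 h.py 499.7 219.2 205 -8
```

```text
t: 7.42
eef_pos: [0.5005, 0.2198, 0.212]
tool_rot: [-0.0, 0.998, -0.069, 0.0]
contact_force: [0.4, -0.2, -5.2]
gripper_width: 0.15
grasp_force: 59.9
t=7.4 at [500.5 219.8 212. ] psi -7.9 F [ 0.38 -0.17 -5.24] w 0.150 g 59.9 q7 -2.38
 yaw 0.1 deg, then x -0.7 y 0.7 z 7.0 mm
```

```bash
python3 -m pendant '[[0,0,0,0.005,0],[0,0,0,0.002,0],[0,0,0,0,0]]'; python3 h.py 499.7 219.2 205 -8
```

```text
t: 7.67
eef_pos: [0.5007, 0.2202, 0.2061]
tool_rot: [-0.0, 0.998, -0.069, 0.001]
contact_force: [-2.6, -1.2, 5.5]
gripper_width: 0.142
grasp_force: 61.2
t=7.7 at [500.7 220.2 206.1] psi -7.9 F [-2.58 -1.23  5.47] w 0.142 g 61.2 q7 -2.38
 yaw 0.1 deg, then x -0.8 y 1.1 z 1.1 mm
```

Contact with the floor. I'll release, rise and head for b1.

```bash
python3 -m pendant '[[0.032,0,0,0,0],[0.032,0,0,0,0],[0.032,0,0,0,0],[0.032,0,0,-0.01,0],[0.032,0,0,-0.025,0],[0.032,0,0,-0.03,0],[0.04,0,0,-0.03,0],[0.05,0,0,-0.015,0],[0.05,0,0,0,0]]'
python3 - <<'E'
from h import *
look("top",[(.546,.044),(.664,-.068),(.554,-.066),(.449,-.082)])
look("wrist",[(.5,.22)])
plan(546.8,43.8,300,31)
E
```

```text
t: 8.42
eef_pos: [0.5014, 0.2207, 0.3194]
tool_rot: [-0.002, 0.998, -0.069, 0.003]
contact_force: [0.3, 0.2, -0.0]
gripper_width: 0.587
grasp_force: 0.0
top (0.546, 0.044) 124 (array([546.7,  42.8]), array([36.2, 13.8]), 30.8) [0.0446 0.0468]
top (0.664, -0.068) 120 (array([664.5, -67.7]), array([35.8, 14. ]), -22.4) [0.0443 0.0465]
top (0.554, -0.066) 124 (array([554.7, -66.4]), array([35.9, 13.8]), -13.4) [0.0448 0.0468]
top (0.449, -0.082) 129 (array([449.2, -82.5]), array([35.8, 13.9]), -8.9) [0.0445 0.047 ]
wrist (0.5, 0.22) 3238 (array([493.4, 217.2]), array([75.5, 48.6]), 82.0) [0.0501 0.0558]
t=8.5 at [500.2 219.9 315.6] psi -7.9 F [-0.13 -0.7  -0.27] w 0.586 g 0.0 q7 -2.33
 yaw -38.9 deg, then x -50.8 y 174.9 z 15.6 mm
```

```bash
python3 -m pendant '[[0.05,0,0,0,-6.5],[0.05,0,0,0,-6.5],[0.05,0,0,0,-6.5],[0.05,0,0,0,-6.5],[0.05,0,0,0,-6.5],[0.05,0,0,0,-6.4],[0.05,-0.0085,0.029,0,0],[0.05,-0.0085,0.029,0,0],[0.05,-0.0085,0.029,0,0],[0.05,-0.0085,0.029,0,0],[0.05,-0.0085,0.029,0.008,0],[0.05,-0.008,0.029,0.007,0]]'; python3 -m pendant '[[0.05,0,0,0,0],[0.05,0,0,0,0]]' >/dev/null
python3 - <<'E'
from h import *
look("wrist",[(.547,.044)]);plan(547,43.5,201,31)
E
```

```text
t: 9.52
eef_pos: [0.5463, 0.0433, 0.2983]
tool_rot: [-0.0, 0.963, 0.268, -0.001]
contact_force: [0.5, 0.5, -0.1]
gripper_width: 0.59
grasp_force: 0.0
wrist (0.547, 0.044) 1289 (array([548.7,  44.5]), array([36.2, 14. ]), 31.6) [0.0443 0.0453]
t=9.7 at [546.2  44.4 298.4] psi 31.0 F [-0.52  1.68 -0.11] w 0.581 g 0.0 q7 -1.38
 yaw -0.0 deg, then x 0.2 y 1.2 z 97.4 mm
```

```bash
python3 -m pendant '[[0.05,0.0013,0.0008,0.02,-0.4],[0.05,0,0,0.02,0],[0.05,0,0,0.02,0],[0.05,0,0,0.02,0],[0.05,0,0,0.0165,0],[0.05,0,0,0,0],[0,0,0,0,0],[0,0,0,0,0],[0,0,0,0,0],[0,0,0,0,0],[0,0,0,0,0],[0,0,0,0,0]]' 60
python3 -m pendant '[[0,0,0,-0.01,0],[0,0,0,-0.02,0],[0,0,0,-0.02,0],[0,0,0,0,0],[0,0,0,0,0],[0,0,0,0,0],[0,0,0,0,0],[0,0,0,0,0]]'
for i in 1 2 3; do python3 -m pendant '[[0,0,0,0,0]]'|grep contact; done
python3 h.py 513 306 340 -8
```

```text
t: 10.73
eef_pos: [0.5487, 0.0455, 0.2046]
tool_rot: [-0.0, 0.962, 0.271, 0.001]
contact_force: [-1.3, 2.9, 7.0]
gripper_width: 0.14
grasp_force: 60.1
t: 11.4
eef_pos: [0.5476, 0.0446, 0.2521]
tool_rot: [-0.0, 0.963, 0.271, -0.001]
contact_force: [-0.2, -0.4, -3.1]
gripper_width: 0.146
grasp_force: 58.9
contact_force: [0.1, 0.4, -3.8]
contact_force: [-0.8, -0.4, -3.5]
contact_force: [-0.5, -0.2, -3.7]
t=11.7 at [548.1  44.8 252.8] psi 31.5 F [-0.51 -0.23 -3.7 ] w 0.147 g 58.9 q7 -1.40
 yaw 39.5 deg, then x -71.1 y -253.7 z -87.2 mm
```

Heavy as well (3.6 N). It goes to compartment B at (511.7,305.5).

```bash
python3 -m pendant '[[0,0,0,-0.03,0],[0,0,0,-0.03,0],[0,0,0,-0.027,0],[0,0,0,0,6.6],[0,0,0,0,6.6],[0,0,0,0,6.6],[0,0,0,0,6.6],[0,0,0,0,6.6],[0,0,0,0,6.5]]' >/dev/null;  python3 -m pendant '[[0,-0.008,-0.028,0,0],[0,-0.008,-0.028,0,0],[0,-0.008,-0.028,0,0],[0,-0.008,-0.028,0,0],[0,-0.008,-0.028,0,0],[0,-0.008,-0.028,0,0],[0,-0.008,-0.028,0,0],[0,-0.008,-0.028,0,0],[0,-0.008,-0.028,0,0],[0,0,0,0,0],[0,0,0,0,0]]'; python3 h.py 511.7 305.5 210 -8
```

```text
t: 13.32
eef_pos: [0.5111, 0.3068, 0.3399]
tool_rot: [-0.0, 0.998, -0.068, -0.0]
contact_force: [0.4, -0.3, -2.9]
gripper_width: 0.144
grasp_force: 59.6
t=13.3 at [511.1 306.8 339.9] psi -7.8 F [ 0.42 -0.27 -2.95] w 0.144 g 59.6 q7 -2.47
 yaw 0.2 deg, then x 0.8 y 1.2 z 129.9 mm
```

```bash
python3 -m pendant '[[0,0.001,0.001,0.02,0],[0,0,0,0.02,0],[0,0,0,0.02,0],[0,0,0,0.02,0],[0,0,0,0.02,0],[0,0,0,0.02,0],[0,0,0,0.007,0],[0,0,0,0,0],[0,0,0,0,0]]';python3 -m pendant '[[0,0,0,0.003,0],[0,0,0,0,0]]'
```

```text
t: 14.07
eef_pos: [0.5135, 0.3024, 0.2133]
tool_rot: [0.0, 0.997, -0.071, 0.0]
contact_force: [0.3, 0.2, -2.8]
gripper_width: 0.14
grasp_force: 59.6
t: 14.23
eef_pos: [0.5136, 0.3031, 0.2107]
tool_rot: [-0.0, 0.998, -0.07, 0.001]
contact_force: [0.1, -0.7, -2.6]
gripper_width: 0.143
grasp_force: 59.6
```

```bash
python3 -m pendant '[[0,-0.001,-0.002,0.003,0],[0,0,0,0,0]]'; python3 -m pendant '[[0,0,0,0.002,0],[0,0,0,0,0]]'
```

```text
t: 14.4
eef_pos: [0.5135, 0.304, 0.2106]
tool_rot: [0.001, 0.997, -0.071, 0.001]
contact_force: [-6.2, -9.7, 25.3]
gripper_width: 0.143
grasp_force: 63.4
t: 14.57
eef_pos: [0.5135, 0.304, 0.2104]
tool_rot: [0.001, 0.997, -0.071, 0.001]
contact_force: [-12.0, -13.3, 42.6]
gripper_width: 0.146
grasp_force: 65.6
```

Firm contact at 210.5, as expected for the floor (204.6 + 5). Releasing, then on to b3.

```bash
python3 -m pendant '[[0,0,0,-0.003,0],[0.032,0,0,0,0],[0.032,0,0,0,0],[0.032,0,0,0,0],[0.032,0,0,-0.01,0],[0.032,0,0,-0.025,0],[0.032,0,0,-0.03,0],[0.04,0,0,-0.03,0],[0.05,0,0,-0.01,0],[0.05,0,0,0,0]]'
python3 - <<'E'
from h import *
look("top",[(.664,-.068),(.554,-.066),(.449,-.082)])
p=look("wrist",[(.5,.3)]);cv2.imwrite("pics/w3.png",p)
plan(555,-66,300,-13.6)
E
```

```text
t: 15.4
eef_pos: [0.5132, 0.3062, 0.3168]
tool_rot: [-0.002, 0.998, -0.07, 0.002]
contact_force: [-0.2, -0.2, -1.1]
gripper_width: 0.586
grasp_force: 0.0
top (0.664, -0.068) 124 (array([664.6, -67.8]), array([35.8, 13.9]), -22.8) [0.044  0.0464]
top (0.554, -0.066) 124 (array([554.3, -66.3]), array([35.7, 13.7]), -13.6) [0.0446 0.0473]
top (0.449, -0.082) 129 (array([449.1, -82.4]), array([35.5, 13.8]), -8.9) [0.0448 0.0464]
wrist (0.5, 0.3) 3098 (array([505.9, 300.8]), array([85.2, 49.9]), 81.9) [0.0501 0.0556]
t=15.5 at [512.1 305.3 313. ] psi -8.0 F [-0.27  0.97 -0.7 ] w 0.584 g 0.0 q7 -2.48
 yaw 5.6 deg, then x 129.0 y 350.8 z 13.0 mm
```

View pics/w3.png

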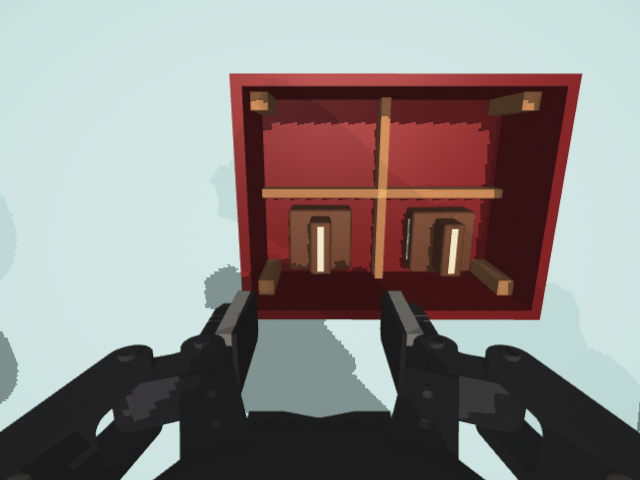

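The two weights sit flat, one in each near compartment (about (320,240) and (445,240)). Next is b3.

```bash
python3 -m pendant '[[0.05,0,0,0,5.6],[0.05,0.012,0.032,0,0],[0.05,0.012,0.032,0,0],[0.05,0.012,0.032,0,0],[0.05,0.012,0.032,0,0],[0.05,0.012,0.032,0,0],[0.05,0.012,0.032,0,0],[0.05,0.012,0.032,0,0],[0.05,0.012,0.032,0,0],[0.05,0.012,0.032,0.006,0],[0.05,0.011,0.032,0.007,0],[0.05,0.01,0.031,0,0]]'; python3 -m pendant '[[0.05,0,0,0,0],[0.05,0,0,0,0]]' >/dev/null
python3 - <<'E'
from h import *
look("wrist",[(.555,-.066)]);plan(555,-66,201,-13.6)
E
```

```text
t: 16.5
eef_pos: [0.5536, -0.068, 0.2971]
tool_rot: [0.0, 0.993, -0.119, -0.003]
contact_force: [0.1, 0.5, -0.3]
gripper_width: 0.585
grasp_force: 0.0
wrist (0.555, -0.066) 1297 (array([556.4, -65.5]), array([35.9, 13.8]), -14.6) [0.0445 0.0454]
t=16.7 at [554.2 -66.5 298.6] psi -13.7 F [-1.08  0.18  0.1 ] w 0.585 g 0.0 q7 -1.87
 yaw -0.1 deg, then x 0.6 y -0.6 z 97.6 mm
```

```bash
python3 -m pendant '[[0.05,0.0015,-0.001,0.02,0.5],[0.05,0,0,0.02,0],[0.05,0,0,0.02,0],[0.05,0,0,0.02,0],[0.05,0,0,0.0135,0],[0.05,0,0,0,0],[0,0,0,0,0],[0,0,0,0,0],[0,0,0,0,0],[0,0,0,0,0],[0,0,0,0,0],[0,0,0,0,0]]' 60
python3 -m pendant '[[0,0,0,-0.01,0],[0,0,0,-0.02,0],[0,0,0,-0.02,0],[0,0,0,0,0],[0,0,0,0,0],[0,0,0,0,0],[0,0,0,0,0],[0,0,0,0,0]]'
for i in 1 2 3; do python3 -m pendant '[[0,0,0,0,0]]'|grep contact; done
python3 h.py 564.9 210.1 340 -8
```

```text
t: 17.72
eef_pos: [0.557, -0.0654, 0.2077]
tool_rot: [-0.0, 0.992, -0.123, 0.001]
contact_force: [-0.4, 0.6, 5.9]
gripper_width: 0.143
grasp_force: 60.3
t: 18.38
eef_pos: [0.5561, -0.0655, 0.2558]
tool_rot: [0.0, 0.992, -0.123, -0.001]
contact_force: [0.2, 0.6, -0.2]
gripper_width: 0.143
grasp_force: 59.5
contact_force: [0.1, -0.0, -0.4]
contact_force: [1.1, -0.4, -1.6]
contact_force: [0.4, -0.2, -0.7]
t=18.6 at [556.5 -65.5 256.3] psi -14.1 F [ 0.37 -0.18 -0.73] w 0.140 g 59.5 q7 -1.89
 yaw -6.1 deg, then x -30.0 y -274.1 z -83.7 mm
```

Light (~0.7 N). I'll set it back in the same spot and go to b5.

```bash
python3 -m pendant '[[0,0,0,0.02,0],[0,0,0,0.02,0],[0,0,0,0.008,0],[0,0,0,0,0],[0.05,0,0,0,0],[0.05,0,0,0,0],[0.05,0,0,0,0],[0.05,0,0,-0.03,0],[0.05,0,0,-0.03,0],[0.05,0,0,-0.03,0],[0.05,0,0,0,0]]'
python3 - <<'E'
from h import *
plan(450,-82,300,-9)
E
```

```text
t: 19.55
eef_pos: [0.5587, -0.0656, 0.3047]
tool_rot: [-0.0, 0.992, -0.123, 0.005]
contact_force: [1.4, 0.2, 0.1]
gripper_width: 0.585
grasp_force: 0.0
t=19.6 at [558.7 -65.6 304.7] psi -14.2 F [1.39 0.16 0.13] w 0.585 g 0.0 q7 -1.88
 yaw -5.2 deg, then x -104.8 y 33.2 z 4.7 mm
```

```bash
python3 -m pendant '[[0.05,0,0,0,-5.2],[0.05,-0.026,0.008,0,0],[0.05,-0.026,0.008,0,0],[0.05,-0.026,0.008,0,0],[0.05,-0.026,0.008,0,0],[0.05,0,0,0,0],[0.05,0,0,0,0]]'
python3 - <<'E'
from h import *
look("wrist",[(.45,-.082)]);look("top",[(.554,-.066),(.664,-.068)]);plan(450,-82,205,-9)
E
```

```text
t: 20.13
eef_pos: [0.4477, -0.0814, 0.2988]
tool_rot: [0.0, 0.997, -0.079, -0.0]
contact_force: [0.9, -0.4, 0.7]
gripper_width: 0.588
grasp_force: 0.0
wrist (0.45, -0.082) 1262 (array([451. , -81.5]), array([35.9, 13.4]), -9.1) [0.0444 0.0454]
top (0.554, -0.066) 48 (array([563.3, -69.2]), array([15.3, 13.3]), -13.4) [0.0447 0.0468]
top (0.664, -0.068) 125 (array([664.6, -67.8]), array([36.3, 14. ]), -23.0) [0.0441 0.0465]
t=20.2 at [449.7 -80.9 299.1] psi -8.9 F [ 0.13 -0.32 -0.07] w 0.582 g 0.0 q7 -1.75
 yaw 0.1 deg, then x 0.5 y 1.1 z 94.1 mm
```

```bash
python3 -m pendant '[[0.05,0.001,0.001,0.02,0],[0.05,0,0,0.02,0],[0.05,0,0,0.02,0],[0.05,0,0,0.02,0],[0.05,0,0,0.014,0],[0.05,0,0,0,0],[0,0,0,0,0],[0,0,0,0,0],[0,0,0,0,0],[0,0,0,0,0],[0,0,0,0,0],[0,0,0,0,0]]' 60
python3 -m pendant '[[0,0,0,-0.01,0],[0,0,0,-0.02,0],[0,0,0,-0.02,0],[0,0,0,0,0],[0,0,0,0,0],[0,0,0,0,0],[0,0,0,0,0],[0,0,0,0,0]]'
for i in 1 2 3; do python3 -m pendant '[[0,0,0,0,0]]'|grep contact; done
python3 h.py 564.9 210.1 345 -8
```

```text
t: 21.23
eef_pos: [0.4504, -0.082, 0.2056]
tool_rot: [-0.0, 0.997, -0.078, 0.001]
contact_force: [0.2, 1.4, 6.1]
gripper_width: 0.142
grasp_force: 60.6
t: 21.9
eef_pos: [0.4492, -0.0821, 0.254]
tool_rot: [-0.0, 0.997, -0.078, -0.001]
contact_force: [0.3, -0.9, -0.4]
gripper_width: 0.142
grasp_force: 59.7
contact_force: [0.4, -0.3, -0.8]
contact_force: [0.2, 0.0, -0.6]
contact_force: [-0.8, 0.0, 0.4]
t=22.1 at [449.6 -82.1 254.4] psi -8.9 F [-0.83  0.03  0.38] w 0.143 g 59.7 q7 -1.78
 yaw -0.9 deg, then x 73.5 y -305.4 z -90.6 mm
```

Also light. I'll put it back and check b2.

```bash
python3 -m pendant '[[0,0,0,0.02,0],[0,0,0,0.02,0],[0,0,0,0.008,0],[0,0,0,0,0],[0.05,0,0,0,0],[0.05,0,0,0,0],[0.05,0,0,0,0],[0.05,0,0,-0.03,0],[0.05,0,0,-0.03,0],[0.05,0,0,-0.03,0],[0.05,0,0,0,0]]'
python3 - <<'E'
from h import *
plan(665.5,-67.3,302,-22.8)
E
```

```text
t: 23.07
eef_pos: [0.4515, -0.0823, 0.3019]
tool_rot: [0.0, 0.997, -0.078, 0.005]
contact_force: [0.1, 0.0, 0.3]
gripper_width: 0.585
grasp_force: 0.0
t=23.1 at [451.5 -82.3 301.9] psi -9.0 F [0.06 0.03 0.33] w 0.585 g 0.0 q7 -1.75
 yaw 13.8 deg, then x 191.4 y -96.8 z -0.1 mm
```

```bash
python3 -m pendant '[[0.05,0,0,0,6.9],[0.05,0,0,0,6.9],[0.05,0.024,-0.012,0,0],[0.05,0.024,-0.012,0,0],[0.05,0.024,-0.012,0,0],[0.05,0.024,-0.012,0,0],[0.05,0.024,-0.012,0,0],[0.05,0.024,-0.012,0,0],[0.05,0.024,-0.012,0,0],[0.05,0.023,-0.012,0,0],[0.05,0,0,0,0],[0.05,0,0,0,0]]'
python3 - <<'E'
from h import *
look("wrist",[(.665,-.068)]);plan(665.5,-67.3,206,-22.8)
E
```

```text
t: 24.07
eef_pos: [0.6635, -0.067, 0.2962]
tool_rot: [-0.0, 0.98, -0.197, -0.0]
contact_force: [-0.1, -0.5, -0.2]
gripper_width: 0.587
grasp_force: 0.0
wrist (0.665, -0.068) 1292 (array([667. , -67.3]), array([35.7, 13.7]), -23.0) [0.0444 0.0454]
t=24.1 at [662.5 -67.4 296.2] psi -22.7 F [-0.4   0.09  0.35] w 0.589 g 0.0 q7 -2.02
 yaw 0.1 deg, then x 2.7 y -1.3 z 90.2 mm
```

```bash
python3 -m pendant '[[0.05,0.0035,-0.0015,0.02,0],[0.05,0,0,0.02,0],[0.05,0,0,0.02,0],[0.05,0,0,0.02,0],[0.05,0,0,0.01,0],[0.05,0,0,0,0],[0,0,0,0,0],[0,0,0,0,0],[0,0,0,0,0],[0,0,0,0,0],[0,0,0,0,0],[0,0,0,0,0]]' 60
python3 -m pendant '[[0,0,0,-0.01,0],[0,0,0,-0.02,0],[0,0,0,-0.02,0],[0,0,0,0,0],[0,0,0,0,0],[0,0,0,0,0],[0,0,0,0,0],[0,0,0,0,0]]'
for i in 1 2 3; do python3 -m pendant '[[0,0,0,0,0]]'|grep contact; done
python3 h.py 564.9 210.1 345 -8
```

```text
t: 25.12
eef_pos: [0.6674, -0.0675, 0.2085]
tool_rot: [-0.0, 0.98, -0.197, 0.001]
contact_force: [-1.4, -1.3, 6.8]
gripper_width: 0.141
grasp_force: 60.5
t: 25.78
eef_pos: [0.6661, -0.0673, 0.2551]
tool_rot: [0.0, 0.98, -0.197, -0.001]
contact_force: [-0.8, 0.3, -4.8]
gripper_width: 0.137
grasp_force: 59.3
contact_force: [-0.3, -0.6, -4.0]
contact_force: [-0.3, -0.2, -3.8]
contact_force: [0.3, -0.4, -4.5]
t=26.0 at [666.7 -67.4 256.3] psi -22.7 F [ 0.32 -0.39 -4.53] w 0.141 g 59.3 q7 -2.02
 yaw -14.7 deg, then x -139.4 y -260.6 z -88.7 mm
```

Heavy (~4.3 N), so it goes to compartment C.

```bash
python3 -m pendant '[[0,0,0,-0.03,0],[0,0,0,-0.03,0],[0,0,0,-0.028,0],[0,0,0,0,-4.9],[0,0,0,0,-4.9],[0,0,0,0,-4.9]]' >/dev/null;  python3 -m pendant '[[0,-0.0155,-0.029,0,0],[0,-0.0155,-0.029,0,0],[0,-0.0155,-0.029,0,0],[0,-0.0155,-0.029,0,0],[0,-0.0155,-0.029,0,0],[0,-0.0155,-0.029,0,0],[0,-0.0155,-0.029,0,0],[0,-0.0155,-0.029,0,0],[0,-0.0155,-0.029,0,0],[0,0,0,0,0],[0,0,0,0,0]]'; python3 h.py 565.4 210.1 215 -8
```

```text
t: 27.45
eef_pos: [0.5639, 0.2136, 0.3449]
tool_rot: [-0.001, 0.998, -0.067, -0.0]
contact_force: [0.9, -1.1, -4.0]
gripper_width: 0.139
grasp_force: 59.5
t=27.4 at [563.9 213.6 344.9] psi -7.7 F [ 0.95 -1.05 -4.03] w 0.139 g 59.5 q7 -2.28
 yaw 0.3 deg, then x 1.9 y 3.2 z 129.9 mm
```

```bash
python3 -m pendant '[[0,0.001,0.002,0.02,0.3],[0,0,0,0.02,0],[0,0,0,0.02,0],[0,0,0,0.02,0],[0,0,0,0.02,0],[0,0,0,0.02,0],[0,0,0,0.007,0],[0,0,0,0,0],[0,0,0,0,0]]';python3 -m pendant '[[0,0,0,0.002,0],[0,0,0,0,0]]'; python3 h.py 565.4 210.1 213 -8
```

```text
t: 28.2
eef_pos: [0.5665, 0.2079, 0.2182]
tool_rot: [0.0, 0.997, -0.073, 0.0]
contact_force: [0.3, 0.8, -3.6]
gripper_width: 0.142
grasp_force: 59.5
t: 28.37
eef_pos: [0.5664, 0.2085, 0.2166]
tool_rot: [-0.0, 0.997, -0.073, 0.001]
contact_force: [0.0, -0.8, -4.9]
gripper_width: 0.136
grasp_force: 59.6
t=28.4 at [566.4 208.5 216.6] psi -8.4 F [ 0.05 -0.83 -4.92] w 0.136 g 59.6 q7 -2.33
 yaw -0.4 deg, then x -1.2 y -1.5 z 3.6 mm
```

```bash
python3 -m pendant '[[0,0,0,0.002,0],[0,0,0,0,0]]'; python3 h.py 565.4 210.1 213 -8
```

```text
t: 28.53
eef_pos: [0.5663, 0.2086, 0.2146]
tool_rot: [-0.0, 0.997, -0.073, 0.001]
contact_force: [0.6, -0.7, -1.7]
gripper_width: 0.145
grasp_force: 59.9
t=28.5 at [566.3 208.6 214.6] psi -8.3 F [ 0.6  -0.65 -1.67] w 0.145 g 59.9 q7 -2.33
 yaw -0.3 deg, then x -1.1 y -1.3 z 1.6 mm
```

```bash
python3 -m pendant '[[0,0,0,0.0015,0],[0.032,0,0,0,0],[0.032,0,0,0,0],[0.032,0,0,0,0],[0.032,0,0,-0.01,0],[0.032,0,0,-0.025,0],[0.032,0,0,-0.03,0],[0.04,0,0,-0.03,0],[0.05,0,0,-0.03,0],[0.05,-0.03,-0.02,0,0],[0.05,-0.03,-0.02,0,0],[0.05,0,0,0,0]]'
python3 - <<'E'
from h import *
p=look("wrist",[(.538,.258)],.13,.068,.085);cv2.imwrite("pics/w4.png",p)
look("top",[(.527,-.288)],.05,.035,.06)
plan(528,-287.5,330,10.2)
E
```

```text
t: 29.53
eef_pos: [0.5073, 0.2625, 0.3389]
tool_rot: [-0.002, 0.998, -0.068, -0.001]
contact_force: [-0.9, 0.8, -0.7]
gripper_width: 0.584
grasp_force: 0.0
wrist (0.538, 0.258) 12775 (array([538.8, 257.9]), array([181.2, 138.7]), 81.9) [0.0762 0.0773]
top (0.527, -0.288) 145 (array([ 527.6, -287.8]), array([39.3, 13.1]), 12.4) [0.0462 0.0487]
t=29.6 at [511.1 258.2 338.1] psi -8.1 F [ 1.33 -0.07  1.05] w 0.585 g 0.0 q7 -2.40
 yaw -18.3 deg, then x -80.0 y 540.0 z 8.1 mm
```

View pics/w4.png

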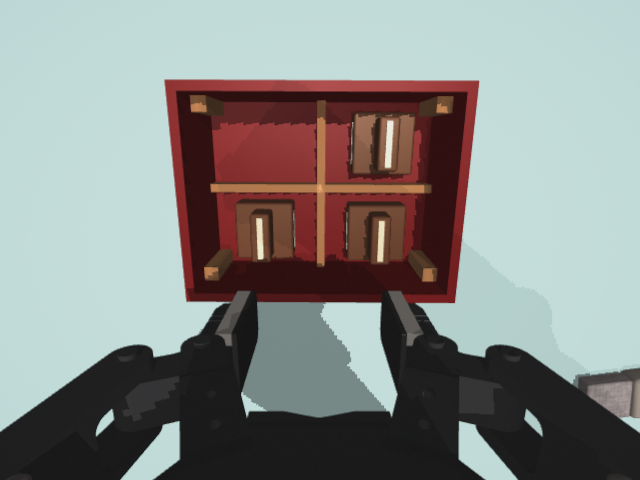

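Three weights lie flat in three compartments: (265,230), (375,230) and (385,145). On to the divider.

```bash
python3 -m pendant '[[0.05,0,0,0,-6.1],[0.05,0,0,0,-6.1],[0.05,0,0,0,-6.1],[0.05,-0.005,0.033,0,0],[0.05,-0.005,0.033,0,0],[0.05,-0.005,0.033,0,0],[0.05,-0.005,0.033,0,0],[0.05,-0.005,0.033,0,0],[0.05,-0.005,0.033,0,0],[0.05,-0.005,0.033,0,0],[0.05,-0.005,0.033,0,0],[0.05,-0.005,0.033,0,0]]' >/dev/null
python3 -m pendant '[[0.05,-0.005,0.033,0,0],[0.05,-0.005,0.033,0,0],[0.05,-0.005,0.033,0,0],[0.05,-0.005,0.033,0,0],[0.05,-0.005,0.033,0,0],[0.05,-0.005,0.033,0,0],[0.05,-0.005,0.033,0.01,0],[0.05,0,0,0.01,0],[0.05,0,0,0,0],[0.05,0,0,0,0]]'
python3 - <<'E'
from h import *
p=look("wrist",[(.528,-.288)],.05,.036,.06);cv2.imwrite("pics/w5.png",p)
m=bot.camera_model("wrist");p,d=bot.read_camera("wrist");W=cloud("wrist",d,m)
hsv=cv2.cvtColor(p,cv2.COLOR_BGR2HSV)
r=(d>0)&(abs(W[...,0]-.528)<.13)&(abs(W[...,1]+.288)<.13)&(hsv[...,1]>70)&(hsv[...,0]<30)&(hsv[...,2]>60)&(W[...,2]<.015)
print("board",r.sum(),rect(W[r]))
plan(528,-287.5,215,10.2)
E
```

```text
t: 31.47
eef_pos: [0.5243, -0.2777, 0.3166]
tool_rot: [-0.0, 0.996, 0.086, -0.001]
contact_force: [0.1, 0.9, 0.2]
gripper_width: 0.587
grasp_force: 0.0
wrist (0.528, -0.288) 1079 (array([ 530.1, -287.4]), array([39.5, 11.9]), 10.1) [0.0462 0.0472]
board 28156 (array([ 527.7, -287.6]), array([164.4, 124.9]), -80.0)
t=31.6 at [ 525.1 -276.3  317.6] psi 10.0 F [-0.07 -0.08  0.55] w 0.587 g 0.0 q7 -1.08
 yaw -0.2 deg, then x 0.9 y 11.5 z 102.6 mm
```

View pics/w5.png

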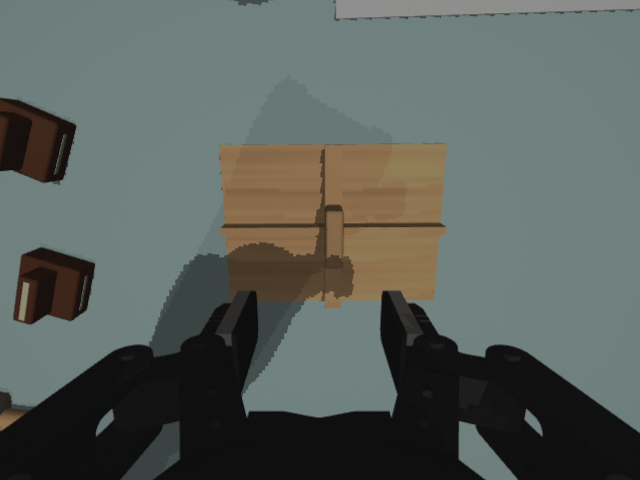

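```bash
python3 -m pendant '[[0.05,0.002,0.0118,0.02,0],[0.05,0,0,0.02,0],[0.05,0,0,0.02,0],[0.05,0,0,0.02,0],[0.05,0,0,0.02,0],[0.05,0,0,0,0],[0.05,0,0,0,0]]'; python3 h.py 529.3 -287.5 211 10.1
```

```text
t: 32.15
eef_pos: [0.529, -0.2874, 0.2172]
tool_rot: [-0.0, 0.996, 0.088, -0.001]
contact_force: [-0.3, 0.3, 0.2]
gripper_width: 0.585
grasp_force: 0.0
t=32.1 at [ 529.  -287.4  217.2] psi 10.1 F [-0.35  0.35  0.24] w 0.585 g 0.0 q7 -1.09
 yaw -0.0 deg, then x 0.3 y 0.2 z 6.2 mm
```

```bash
python3 -m pendant '[[0.05,0,0,0.007,0],[0,0,0,0,0],[0,0,0,0,0],[0,0,0,0,0],[0,0,0,0,0],[0,0,0,0,0],[0,0,0,0,0],[0,0,0,0,0]]' 100;python3 h.py 529.3 -287.5 211 10.1
python3 -m pendant '[[0,0,0,-0.01,0],[0,0,0,-0.02,0],[0,0,0,-0.03,0],[0,0,0,-0.03,0],[0,0,0,-0.03,0],[0,0,0,-0.02,0],[0,0,0,0,6.1],[0,0,0,0,6.1],[0,0,0,0,6.1],[0,0,0,0,0],[0,0,0,0,0],[0,0,0,0,0]]'; python3 h.py 538.7 258 345 -8.1
```

```text
t: 32.82
eef_pos: [0.5291, -0.2885, 0.2114]
tool_rot: [0.0, 0.996, 0.087, 0.001]
contact_force: [-1.3, 1.0, 6.6]
gripper_width: 0.103
grasp_force: 98.5
t=32.8 at [ 529.1 -288.5  211.4] psi 10.0 F [-1.29  1.02  6.57] w 0.103 g 98.5 q7 -1.10
 yaw -0.1 deg, then x 0.3 y -1.0 z 0.4 mm
t: 33.82
eef_pos: [0.5287, -0.2883, 0.3504]
tool_rot: [0.0, 0.997, -0.071, -0.0]
contact_force: [-0.1, 0.9, -1.2]
gripper_width: 0.097
grasp_force: 98.3
t=33.8 at [ 528.7 -288.3  350.4] psi -8.2 F [-0.08  0.85 -1.22] w 0.097 g 98.3 q7 -1.35
 yaw -0.1 deg, then x -67.1 y -542.3 z 5.4 mm
```

```bash
cat >> h.py <<'E'
def board(cam,c,lo,hi,rad=.11):
    m=bot.camera_model(cam);p,d=bot.read_camera(cam);W=cloud(cam,d,m);hsv=cv2.cvtColor(p,cv2.COLOR_BGR2HSV)
    r=(d>0)&(np.hypot(W[...,0]-c[0],W[...,1]-c[1])<rad)&(W[...,2]>lo)&(W[...,2]<hi)&(hsv[...,0]<30)&(hsv[...,1]>70)&(hsv[...,2]>40)
    r=cv2.morphologyEx(r.astype(np.uint8),cv2.MORPH_OPEN,np.ones((3,3)))>0
    P=W[r];A=np.c_[P[:,:2]-c,np.ones(len(P))];k=np.linalg.lstsq(A,P[:,2],rcond=None)[0]
    print(cam,"board",r.sum(),rect(P),"slope deg",np.degrees(k[:2]).round(2),"z",k[2].round(4));return p
E
python3 - <<'E'
from h import *
c=(.5285,-.2883)
p=board("top",c,.125,.155);cv2.imwrite("pics/t6.png",p)
board("side",c,.125,.155);board("wrist",c,.125,.155)
E
```

```text
top board 3727 (array([ 527.8, -289.1]), array([164.2, 122.6]), 81.9) slope deg [-0.09 -0.08] z 0.1457
side board 6244 (array([ 526.8, -288.6]), array([163.7, 122.8]), 82.1) slope deg [0.31 0.15] z 0.1457
wrist board 50082 (array([ 538.2, -290. ]), array([164.9, 103.5]), 81.7) slope deg [-0.32  0.14] z 0.1455
```

View pics/t6.png

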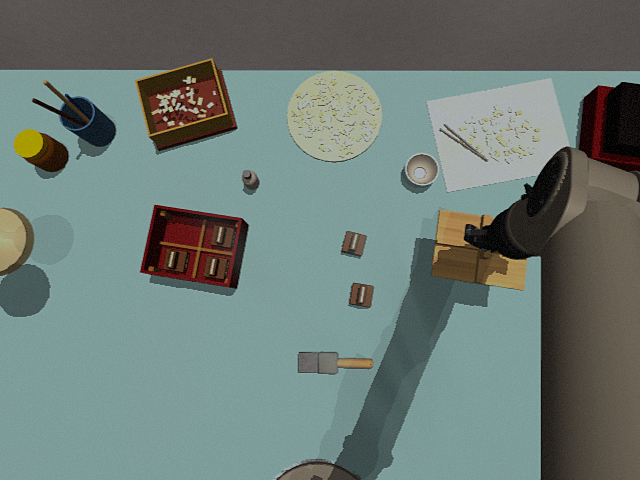

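The divider hangs level, centred on the TCP within about 1 mm, and the other things are undisturbed. Carrying it over the box.

```bash
python3 -m pendant '[[0,-0.004,-0.03,0,0],[0,-0.004,-0.03,0,0],[0,-0.004,-0.03,0,0],[0,-0.004,-0.03,0,0],[0,-0.004,-0.03,0,0],[0,-0.004,-0.03,0,0],[0,-0.004,-0.03,0,0],[0,-0.004,-0.03,0,0],[0,-0.004,-0.03,0,0],[0,-0.004,-0.03,0,0],[0,-0.004,-0.03,0,0],[0,-0.004,-0.03,0,0]]' >/dev/null
python3 -m pendant '[[0,-0.004,-0.03,0,0],[0,-0.004,-0.03,0,0],[0,-0.003,-0.03,0,0],[0,-0.003,-0.03,0,0],[0,-0.003,-0.03,0,0],[0,-0.002,-0.03,0,0],[0,0,0,0,0],[0,0,0,0,0],[0,0,0,0,0]]'
python3 - <<'E'
from h import *
plan(538.8,258,345,-8.1)
_,p,_=pose()
board("top",p[:2],p[2]-.225,p[2]-.195)
look("top",[(.538,.257)],.13,.068,.085)
board("wrist",p[:2],p[2]-.225,p[2]-.195)
look("wrist",[(.538,.257)],.13,.068,.085)
E
```

```text
t: 35.72
eef_pos: [0.541, 0.2551, 0.3499]
tool_rot: [0.0, 0.997, -0.073, -0.0]
contact_force: [0.1, -1.2, -1.1]
gripper_width: 0.099
grasp_force: 98.5
t=35.7 at [541.  255.1 349.9] psi -8.3 F [ 0.12 -1.18 -1.06] w 0.099 g 98.5 q7 -2.37
 yaw -0.2 deg, then x -2.5 y -2.6 z 4.9 mm
top board 3381 (array([538.8, 246.2]), array([150.6, 122.1]), 81.6) slope deg [-0.01  0.03] z 0.1451
top (0.538, 0.257) 547 (array([535.8, 244.2]), array([157.4, 138.1]), 81.9) [0.0763 0.0785]
wrist board 50433 (array([550.9, 251.8]), array([165.3, 103.9]), 81.3) slope deg [-0.41  0.13] z 0.1454
wrist (0.538, 0.257) 2917 (array([604. , 248.6]), array([180.7,   7.6]), 81.6) [0.0765 0.0774]
```

```bash
python3 -m pendant '[[0,-0.0027,-0.0033,0.02,-0.25],[0,0,0,0.015,0],[0,0,0,0,0],[0,0,0,0,0],[0,0,0,0,0]]'
cat >> h.py <<'E'
def rel(lo,hi):
    """board vs box from the wrist picture, in box axes (mm): far edges and sides"""
    m=bot.camera_model("wrist");p,d=bot.read_camera("wrist");W=cloud("wrist",d,m);hsv=cv2.cvtColor(p,cv2.COLOR_BGR2HSV)
    ok=(d>0)&(np.hypot(W[...,0]-.5388,W[...,1]-.258)<.13);u=np.array([.9900,-.1409]);v=np.array([.1409,.9900])
    wood=(hsv[...,0]<30)&(hsv[...,0]>8)&(hsv[...,1]>70)
    for n,s in(("board",ok&wood&(W[...,2]>lo)&(W[...,2]<hi)),("box",ok&~wood&(W[...,2]>.07)&(W[...,2]<.082))):
        s=cv2.morphologyEx(s.astype(np.uint8),cv2.MORPH_OPEN,np.ones((3,3)))>0
        if s.sum()<50: print(n,"none");continue
        c,z,a=rect(W[s]);q=W[s][:,:2]*1000-[538.8,258];U=q@u;V=q@v
        print(n,s.sum(),"ang",a,"far u",np.percentile(U,99.5).round(1),"v",np.percentile(V,[.5,99.5]).round(1),"mid v",(sum(np.percentile(V,[.5,99.5]))/2).round(1))
    cv2.imwrite("pics/rel.png",p)
E
python3 - <<'E'
from h import *
plan(538.8,258,280,-8.1);_,p,_=pose();rel(p[2]-.225,p[2]-.195)
E
```

```text
t: 36.33
eef_pos: [0.5392, 0.2589, 0.316]
tool_rot: [-0.0, 0.997, -0.071, 0.0]
contact_force: [-0.2, 0.2, -2.0]
gripper_width: 0.099
grasp_force: 98.4
t=36.3 at [539.2 258.9 316. ] psi -8.1 F [-0.15  0.19 -1.98] w 0.099 g 98.4 q7 -2.39
 yaw -0.0 deg, then x -0.2 y 0.9 z 36.0 mm
board 50375 ang 81.8 far u 61.8 v [-80.6  81.8] mid v 0.6
box 4074 ang 81.8 far u 69.2 v [-89.5  89. ] mid v -0.3
```

```bash
python3 -m pendant '[[0,-0.0004,0.0008,0.01,0],[0,0,0,0.01,0],[0,0,0,0.004,0],[0,0,0,0,0],[0,0,0,0,0],[0,0,0,0,0]]'
python3 - <<'E'
from h import *
plan(538.8,258,264,-8.1);_,p,_=pose();rel(p[2]-.215,p[2]-.195)
E
```

```text
t: 36.88
eef_pos: [0.5383, 0.2586, 0.2912]
tool_rot: [-0.0, 0.998, -0.071, 0.0]
contact_force: [-0.3, 0.1, -1.3]
gripper_width: 0.1
grasp_force: 98.5
t=36.9 at [538.3 258.6 291.2] psi -8.1 F [-0.25  0.08 -1.25] w 0.100 g 98.5 q7 -2.40
 yaw 0.0 deg, then x 0.6 y 0.5 z 27.2 mm
board 50465 ang 81.5 far u 60.7 v [-81.2  81.5] mid v 0.2
box 7377 ang 81.8 far u 69.0 v [-90.3  89.8] mid v -0.2
```

```bash
python3 -m pendant '[[0,0.0003,0.0003,0.005,-0.2],[0,0,0,0.005,0],[0,0,0,0.004,0],[0,0,0,0,0],[0,0,0,0,0]]';python3 -m pendant '[[0,0,0,0.004,0],[0,0,0,0.003,0],[0,0,0,0,0]]'
python3 - <<'E'
from h import *
plan(538.8,258,264,-8.1)
E
```

```text
t: 37.35
eef_pos: [0.5383, 0.2581, 0.2767]
tool_rot: [0.0, 0.998, -0.069, -0.0]
contact_force: [-0.7, -0.5, -1.2]
gripper_width: 0.101
grasp_force: 98.5
t: 37.6
eef_pos: [0.5382, 0.258, 0.2695]
tool_rot: [0.0, 0.998, -0.069, -0.0]
contact_force: [-0.2, -0.6, -1.2]
gripper_width: 0.101
grasp_force: 98.5
t=37.6 at [538.2 258.  269.5] psi -7.9 F [-0.24 -0.63 -1.17] w 0.101 g 98.5 q7 -2.41
 yaw 0.2 deg, then x 0.6 y -0.1 z 5.5 mm
```

Inside the rim (bottom at ~58) without touching. Continuing.

```bash
python3 -m pendant '[[0,0,0,0.003,0],[0,0,0,0,0]]';python3 -m pendant '[[0,0,0,0.002,0],[0,0,0,0,0]]'
```

```text
t: 37.77
eef_pos: [0.5383, 0.2581, 0.2667]
tool_rot: [0.0, 0.998, -0.069, -0.0]
contact_force: [-0.5, -0.2, -2.0]
gripper_width: 0.099
grasp_force: 98.5
t: 37.93
eef_pos: [0.5384, 0.2581, 0.2649]
tool_rot: [0.0, 0.998, -0.069, -0.0]
contact_force: [0.8, -0.9, -1.3]
gripper_width: 0.102
grasp_force: 98.5
```

```bash
python3 -m pendant '[[0,0,0,0.001,0],[0,0,0,0,0]]'
```

```text
t: 38.1
eef_pos: [0.5384, 0.2582, 0.2641]
tool_rot: [0.0, 0.998, -0.069, -0.0]
contact_force: [0.5, -0.7, -1.9]
gripper_width: 0.096
grasp_force: 98.5
```

```bash
python3 -m pendant '[[0,0,0,0.001,0],[0,0,0,0,0]]'|sed -n 2,4p;python3 -m pendant '[[0,0,0,0.001,0],[0,0,0,0,0]]'|sed -n 2,4p
```

```text
eef_pos: [0.5385, 0.2582, 0.2635]
tool_rot: [-0.0, 0.998, -0.069, 0.0]
contact_force: [-1.1, 0.3, 0.8]
eef_pos: [0.5385, 0.2583, 0.2634]
tool_rot: [0.0, 0.998, -0.069, 0.0]
contact_force: [-3.0, -2.4, 8.3]
```

It's on the ledges at 263.4, as predicted. Releasing and checking.

```bash
python3 -m pendant '[[0.04,0,0,-0.001,0],[0.04,0,0,0,0],[0.04,0,0,0,0],[0.04,0,0,-0.01,0],[0.04,0,0,-0.025,0],[0.05,0,0,-0.03,0],[0.05,0,0,-0.03,0],[0.05,-0.03,0,0,0],[0.05,0,0,0,0],[0.05,0,0,0,0]]'
python3 - <<'E'
from h import *
p=board("wrist",(.5385,.258),.05,.064);cv2.imwrite("pics/w7.png",p)
look("top",[(.449,-.082),(.555,-.066)])
plan(557,-65.5,350,-14)
E
```

```text
t: 39.27
eef_pos: [0.5076, 0.2629, 0.3593]
tool_rot: [-0.0, 0.998, -0.068, 0.0]
contact_force: [-0.1, -0.2, -0.1]
gripper_width: 0.587
grasp_force: 0.0
wrist board 33972 (array([538.6, 257.9]), array([169. , 126.3]), 82.0) slope deg [0.11 0.11] z 0.0584
top (0.449, -0.082) 130 (array([447.1, -83.1]), array([35.5, 14.1]), -8.2) [0.0446 0.0467]
top (0.555, -0.066) 120 (array([553.5, -66.9]), array([35.8, 13.3]), -13.4) [0.0444 0.0465]
t=39.4 at [508.9 262.1 358.3] psi -7.9 F [0.76 0.07 0.4 ] w 0.586 g 0.0 q7 -2.40
 yaw 6.1 deg, then x 125.9 y 306.2 z 8.3 mm
```

View pics/w7.png

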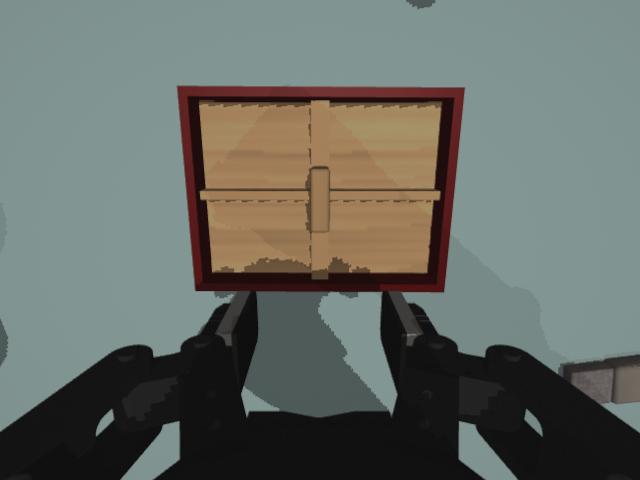

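The divider lies flat in the box (board top at 58.4 mm, slope ~0.1°), handle at (320,200). Next, the light blocks, b3 first.

```bash
python3 -m pendant '[[0.05,0,0,0,6],[0.05,0.0125,0.0305,0,0],[0.05,0.0125,0.0305,0,0],[0.05,0.0125,0.0305,0,0],[0.05,0.0125,0.0305,0,0],[0.05,0.0125,0.0305,0,0],[0.05,0.0125,0.0305,0,0],[0.05,0.0125,0.0305,0.01,0],[0.05,0.0125,0.0305,0.02,0],[0.05,0.0125,0.0305,0.02,0],[0.05,0.012,0.0305,0.01,0],[0.05,0,0,0,0]]' 40 >/dev/null; python3 -m pendant '[[0.05,0,0,0,0],[0.05,0,0,0,0]]' >/dev/null
python3 - <<'E'
from h import *
look("wrist",[(.555,-.066)]);plan(555.5,-66,206,-14)
E
```

```text
wrist (0.555, -0.066) 1262 (array([555.7, -65.9]), array([35.9, 13.4]), -13.8) [0.0444 0.0453]
t=40.6 at [556.7 -62.7 298.3] psi -13.8 F [-0.03  0.66  0.38] w 0.590 g 0.0 q7 -1.88
 yaw 0.2 deg, then x -0.4 y 3.5 z 92.3 mm
```

```bash
python3 -m pendant '[[0.05,-0.0005,0.0035,0.02,0],[0.05,0,0,0.02,0],[0.05,0,0,0.02,0],[0.05,0,0,0.02,0],[0.05,0,0,0.012,0],[0.05,0,0,0,0],[0,0,0,0,0],[0,0,0,0,0],[0,0,0,0,0],[0,0,0,0,0],[0,0,0,0,0],[0,0,0,0,0]]' 40
python3 -m pendant '[[0,0,0,-0.01,0],[0,0,0,-0.03,0],[0,0,0,-0.03,0],[0,0,0,-0.03,0],[0,0,0,-0.03,0],[0,0,0,-0.02,0],[0,0,0,0,-6],[0,0,0,0,0],[0,0,0,0,0]]'
python3 h.py 513 306 350 -8
```

```text
t: 41.58
eef_pos: [0.5557, -0.0667, 0.2074]
tool_rot: [-0.0, 0.993, -0.121, 0.001]
contact_force: [0.1, 1.4, 7.4]
gripper_width: 0.145
grasp_force: 44.1
t: 42.33
eef_pos: [0.5545, -0.0672, 0.3564]
tool_rot: [0.0, 0.998, -0.07, -0.0]
contact_force: [-0.5, 0.4, -1.2]
gripper_width: 0.152
grasp_force: 43.2
t=42.3 at [554.5 -67.2 356.4] psi -8.1 F [-0.48  0.38 -1.19] w 0.152 g 43.2 q7 -1.76
 yaw -0.1 deg, then x -93.0 y -363.8 z 6.4 mm
```

```bash
python3 -m pendant '[[0,-0.0078,-0.0303,0,0],[0,-0.0078,-0.0303,0,0],[0,-0.0078,-0.0303,0,0],[0,-0.0078,-0.0303,0,0],[0,-0.0078,-0.0303,0,0],[0,-0.0078,-0.0303,0,0],[0,-0.0078,-0.0303,0,0],[0,-0.0078,-0.0303,0,0],[0,-0.0078,-0.0303,0,0],[0,-0.0078,-0.0303,0,0],[0,-0.0078,-0.0303,0,0],[0,-0.0078,-0.0303,0,0]]' >/dev/null; python3 -m pendant '[[0,0,0,0.02,0],[0,0,0,0.02,0],[0,0,0,0.02,0],[0,0,0,0,0],[0,0,0,0,0]]'; python3 h.py 513 306 270 -8
```

```text
t: 43.75
eef_pos: [0.5116, 0.3054, 0.2946]
tool_rot: [0.001, 0.998, -0.07, -0.002]
contact_force: [-0.2, -0.2, -0.7]
gripper_width: 0.144
grasp_force: 43.2
t=43.8 at [511.6 305.4 294.6] psi -8.0 F [-0.18 -0.24 -0.71] w 0.144 g 43.2 q7 -2.50
 yaw 0.0 deg, then x 1.3 y -0.7 z 24.6 mm
```

```bash
python3 -m pendant '[[0,0.001,-0.0005,0.012,0],[0,0,0,0.012,0],[0,0,0,0,0],[0,0,0,0,0]]'|sed -n 2,4p;python3 -m pendant '[[0,0,0,0.002,0],[0,0,0,0,0]]'|sed -n 2,4p
```

```text
eef_pos: [0.5131, 0.3061, 0.2716]
tool_rot: [0.0, 0.998, -0.069, -0.001]
contact_force: [0.6, 0.1, -1.5]
eef_pos: [0.5134, 0.3064, 0.2704]
tool_rot: [-0.0, 0.998, -0.069, 0.0]
contact_force: [0.0, -0.3, -0.5]
```

```bash
python3 -m pendant '[[0,0,0,0.002,0],[0,0,0,0,0]]'|sed -n 2,4p
```

```text
eef_pos: [0.5133, 0.3064, 0.2683]
tool_rot: [-0.0, 0.998, -0.069, 0.0]
contact_force: [0.2, 0.3, -0.8]
```

```bash
python3 -m pendant '[[0,0,0,0.002,0],[0,0,0,0,0]]'|sed -n 2,4p;  python3 -m pendant '[[0,0,0,0.001,0],[0,0,0,0,0]]'|sed -n 2,4p
```

```text
eef_pos: [0.5132, 0.3064, 0.266]
tool_rot: [0.0, 0.998, -0.069, -0.0]
contact_force: [0.8, 0.3, -1.1]
eef_pos: [0.5133, 0.3066, 0.2655]
tool_rot: [-0.0, 0.998, -0.069, 0.0]
contact_force: [-1.3, -0.1, 2.8]
```

Contact at 265.5, as predicted. Releasing; then b5.

```bash
python3 -m pendant '[[0.032,0,0,0,0],[0.032,0,0,0,0],[0.032,0,0,0,0],[0.032,0,0,-0.01,0],[0.032,0,0,-0.025,0],[0.032,0,0,-0.03,0],[0.04,0,0,-0.02,0],[0.05,0,0,0,0]]'
python3 - <<'E'
from h import *
look("top",[(.449,-.082)])
plan(449.5,-82.3,340,-8.5)
E
```

```text
t: 45.42
eef_pos: [0.5145, 0.3075, 0.3558]
tool_rot: [-0.003, 0.998, -0.069, 0.003]
contact_force: [0.6, 0.8, 0.5]
gripper_width: 0.579
grasp_force: 0.0
top (0.449, -0.082) 131 (array([447.2, -83. ]), array([35.8, 14.1]), -8.6) [0.0446 0.0469]
t=45.5 at [514.  307.  353.6] psi -7.9 F [ 0.42 -0.32 -0.2 ] w 0.590 g 0.0 q7 -2.48
 yaw 0.6 deg, then x -6.3 y 394.6 z 13.6 mm
```

```bash
python3 -m pendant '[[0.05,0,0.033,0,0.6],[0.05,0,0.033,0,0],[0.05,0,0.033,0,0],[0.05,0,0.033,0,0],[0.05,0,0.033,0,0],[0.05,0,0.033,0,0],[0.05,0,0.033,0,0],[0.05,0,0.033,0.01,0],[0.05,0,0.033,0.015,0],[0.05,-0.002,0.033,0.015,0],[0.05,-0.002,0.033,0.01,0],[0.05,-0.002,0.031,0,0]]' 40 >/dev/null; python3 -m pendant '[[0.05,0,0,0,0],[0.05,0,0,0,0]]' >/dev/null
python3 - <<'E'
from h import *
look("wrist",[(.449,-.082)]);plan(449.5,-82.3,206,-8.5)
E
```

```text
wrist (0.449, -0.082) 1265 (array([449.1, -82.1]), array([35.8, 14. ]), -8.9) [0.0444 0.0454]
t=46.7 at [449.3 -82.6 299.9] psi -8.6 F [0.31 0.85 0.13] w 0.585 g 0.0 q7 -1.73
 yaw -0.1 deg, then x 0.2 y -0.3 z 93.9 mm
```

```bash
python3 -m pendant '[[0.05,0,0,0.02,0],[0.05,0,0,0.02,0],[0.05,0,0,0.02,0],[0.05,0,0,0.02,0],[0.05,0,0,0.014,0],[0.05,0,0,0,0],[0,0,0,0,0],[0,0,0,0,0],[0,0,0,0,0],[0,0,0,0,0],[0,0,0,0,0],[0,0,0,0,0]]' 40
python3 -m pendant '[[0,0,0,-0.01,0],[0,0,0,-0.03,0],[0,0,0,-0.03,0],[0,0,0,-0.03,0],[0,0,0,-0.03,0],[0,0,0,-0.02,-0.5],[0,0,0,0,0],[0,0,0,0,0]]'
python3 h.py 500.8 218.8 350 -8
```

```text
t: 47.68
eef_pos: [0.4501, -0.0822, 0.2073]
tool_rot: [-0.0, 0.997, -0.074, 0.001]
contact_force: [-1.4, 1.4, 8.3]
gripper_width: 0.149
grasp_force: 42.2
t: 48.35
eef_pos: [0.4495, -0.0826, 0.3577]
tool_rot: [0.0, 0.998, -0.07, 0.002]
contact_force: [-0.2, -1.0, -0.8]
gripper_width: 0.148
grasp_force: 41.2
t=48.4 at [449.5 -82.6 357.7] psi -8.0 F [-0.25 -0.99 -0.82] w 0.148 g 41.2 q7 -1.70
 yaw -0.0 deg, then x 8.9 y -305.6 z 7.7 mm
```

```bash
python3 -m pendant '[[0,0.001,-0.03,0,0],[0,0.001,-0.03,0,0],[0,0.001,-0.03,0,0],[0,0.001,-0.03,0,0],[0,0.001,-0.03,0,0],[0,0.001,-0.03,0,0],[0,0.001,-0.03,0,0],[0,0.001,-0.03,0,0],[0,0.001,-0.03,0,0],[0,0,-0.03,0,0],[0,0,-0.0055,0,0],[0,0,0,0,0]]' >/dev/null; python3 -m pendant '[[0,0,0,0.02,0],[0,0,0,0.02,0],[0,0,0,0.02,0],[0,0,0,0.01,0],[0,0,0,0,0],[0,0,0,0,0]]'; python3 h.py 500.8 218.8 270 -8
```

```text
t: 49.85
eef_pos: [0.5008, 0.2179, 0.2858]
tool_rot: [0.001, 0.998, -0.07, -0.001]
contact_force: [0.8, -0.4, -0.4]
gripper_width: 0.147
grasp_force: 41.2
t=49.9 at [500.8 217.9 285.8] psi -8.1 F [ 0.77 -0.39 -0.41] w 0.147 g 41.2 q7 -2.39
 yaw -0.1 deg, then x -0.2 y -0.9 z 15.8 mm
```

```bash
python3 -m pendant '[[0,0,0,0.01,0],[0,0,0,0.006,0],[0,0,0,0,0],[0,0,0,0,0]]'|sed -n 2,4p;python3 -m pendant '[[0,0,0,0.002,0],[0,0,0,0,0]]'|sed -n 2,4p
```

```text
eef_pos: [0.5008, 0.2188, 0.2701]
tool_rot: [0.0, 0.998, -0.07, -0.0]
contact_force: [-0.7, 0.4, -0.6]
eef_pos: [0.501, 0.2189, 0.2683]
tool_rot: [-0.0, 0.998, -0.07, 0.0]
contact_force: [-0.1, -0.9, -0.7]
```

```bash
python3 -m pendant '[[0,0,0,0.0015,0],[0,0,0,0,0]]'|sed -n 2,4p
```

```text
eef_pos: [0.5009, 0.2188, 0.2667]
tool_rot: [-0.0, 0.998, -0.07, 0.0]
contact_force: [0.5, -0.1, -1.1]
```

```bash
python3 -m pendant '[[0,0,0,0.0015,0],[0,0,0,0,0]]'|sed -n 2,4p; python3 -m pendant '[[0.032,0,0,0,0],[0.032,0,0,0,0],[0.032,0,0,0,0],[0.032,0,0,-0.01,0],[0.032,0,0,-0.025,0],[0.032,0,0,-0.03,0],[0.04,0,0,-0.025,0],[0.05,-0.01,-0.03,0,0],[0.05,-0.01,0,0,0],[0.05,0,0,0,0],[0.05,0,0,0,0]]'
python3 - <<'E'
from h import *
p=board("wrist",(.5385,.258),.05,.064);cv2.imwrite("pics/w8.png",p)
look("wrist",[(.501,.219),(.513,.306)],.035,.095,.11)
E
```

```text
eef_pos: [0.501, 0.2189, 0.2654]
tool_rot: [-0.0, 0.998, -0.07, 0.0]
contact_force: [-0.4, 0.7, 0.2]
t: 51.6
eef_pos: [0.4848, 0.2513, 0.3554]
tool_rot: [0.0, 0.998, -0.069, -0.0]
contact_force: [0.7, -0.1, -0.9]
gripper_width: 0.581
grasp_force: 0.0
wrist board 28229 (array([538.9, 258. ]), array([168.9, 126.5]), 81.9) slope deg [0.11 0.1 ] z 0.0584
wrist (0.501, 0.219) 1371 (array([499.5, 218.8]), array([35.9, 14.3]), -8.2) [0.1023 0.1034]
wrist (0.513, 0.306) 1450 (array([512.8, 306.7]), array([35.7, 14.7]), -8.2) [0.1024 0.1034]
```

View pics/w8.png

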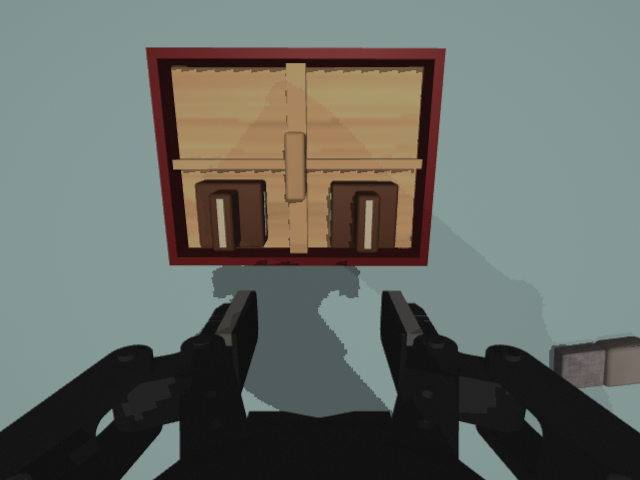

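Both light blocks stand upright, one to a compartment at (230,215) and (365,215), tops at 102 mm. The divider is still flat and the gripper is clear.

```bash
python3 -c "from station import bot;print(bot.hand_in())"
```

```text
the job is handed in; nothing more can be done
None
```

The job is handed in: three lead-cored weights lie flat on the box floor, the divider is flat on its ledges over them, and the two wooden blocks stand upright on it, one to a compartment at each level; the dish and glue bottle were not touched.

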